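# Find the filled junction box by its weight and hold it level over the panel

## Robot

A 6-joint arm with a two-finger parallel gripper is mounted at the origin on the work surface. World frame = base frame: x ahead of the robot, y to its left, z up, the work surface at z = 0. Lengths are in m, angles in rad, forces in N, time in s.
With the tool pointing down it reaches from about 0.325 to 0.775 m from the base axis. Payload 5.5 kg.
Tool frame: the origin (TCP) lies between the finger pads; the fingertips stand 17 mm ahead of it and the grasp point (between the pads) lies 2 mm behind it; z points along the fingers, y is the line along which they close (so a half turn about z gives the same grasp; the last joint's range is limited). The gripper opens to 85 mm and grips with 20 to 120 N. Pads are 22 mm wide; open, the fingers measure 114 mm over their backs; the gripper's body (76 mm by 85 mm) begins 54 mm behind the grasp point. The pads swing forward as they close: fully open they stand 13 mm farther back than shut.
Start: joints at [1.143, 0.091, 1.231, -0, 1.82, -0.057], TCP at [0.217, 0.559, 0.248] pointing down, gripper open.
Joint ranges: [-2.87, 2.87], [-0.86, 2.18], [0.17, 2.46], [-1.51, 4.65], [0.06, 2.69], [-2.65, 2.65]. Speed limits (rad/s): [2.57, 2.57, 3.01, 3.14, 3.14, 3.14].

## Interface

Orientations are given as [roll, pitch, yaw] about the fixed x, y, z axes, in that order (R = Rz(yaw) Ry(pitch) Rx(roll)).
In Python, from station import arm, read_camera, calibration, boxes_of, masks_of, tip_of gives the robot as it stands.
- The arm moves only by the tool carry_out, never from a script. Its argument "targets" is a list that holds one entry, the list of rows, each a list of 7 numbers: the turn, a rotation vector about the world's x, y, z in shares of pi rad (1.0 is pi rad), then the shift along the world's x, y, z in shares of 800 mm (1.0 is 800 mm), then the finger opening in m, from 0 to 0.0854. In form: [[[wx, wy, wz, x, y, z, claw], ...]]. A call has 1 to 8 rows; each row is the pose to reach, as a shift and turn from the pose commanded when the call began; what a row does not reach only later rows make up. A row lasts 1/12 s, in which the tool goes at most 41.7 mm and 7.16 degrees, less where a joint would pass 70% of its speed; a pose out of reach is approached as far as the arm can. A call with a gripper value outside its range is refused whole. The fingers move at their own pace and stop on an object; "grip_force" is the grip in N (left out, the last holds). Time passes only in rows, so rows that repeat a pose let the fingers close. It gives the time, the measured TCP pose, the force, the opening and the grip force at its end, in the units of the state.
- arm.observe(): the state, without advancing time (a new reading comes with each control period).
- read_camera(name): name is "side" or "top"; returns the picture (480x640x3 uint8, red, green, blue); there is no depth.
- calibration(name): a dict with "fx", "fy", "cx", "cy" (pixels), "R" (3x3) and "t" (3): a world point X has camera coordinates R X + t. Camera axes: x right, y down, z forward; pixel columns grow to the right and rows downward; lengths in m; the calibration is good to about 2 mm. A picture is of the moment at which its call begins. calibration takes no time and is no camera call.
- arm.finish_job(): hands the job in; it is judged then, once.
Trained networks look in the newest picture that a camera, given by its name, has taken for a name from the list of things; names that differ only in an ending like _2 or _b are one class to them, and where a whole thing is asked for, a point or a joint stands for the part that bears it (a point fixed in the world has none). Each returns a list of dicts, best first, with "confidence" (0 to 1); they miss things now and then, are a little off and sometimes report something else, mostly with a low value. They report only what shows in the picture. A call takes as long as a camera call. They do not tell look-alikes from the thing itself.
- boxes_of(label, camera): "extent" ([left, top, right, bottom] in pixels, round what is visible of it).
- masks_of(label, camera): "mask" (480x640 bool, what is visible of it) and "extent" ([left, top, right, bottom] in pixels, round what is visible of it).
- tip_of(label, camera): "point" ([column, row] in pixels: a listed point, or the origin of a listed thing).
The state is a dict: "t": time; "joint_pos": joint angles; "qvel": joint speeds; "effort": joint torques, N m; "eef_pos": TCP position; "tool_rot": TCP orientation; "wrist_force": force on the tool from outside, world axes, zero at the start; "torque": the same for the moment, N m; "finger_gap": opening from 0.0 (shut) to 1.0 (fully open); "grip_force": force on a finger pad.
Only numpy, scipy, OpenCV 4.12 (cv2) and the standard library are available. Lean on these libraries where they do the work, as an engineer would, in place of code of your own. Each camera call takes 0.05 s, during which the arm holds its last target. There are 200 camera calls.

## Task

One of the three look-alike black junction boxes has been filled with potting compound and is about three times as heavy as the two empty ones: find it by lifting them, and leave the empty ones lying flat on the bench, not dropped. Hold the filled box level and still over the grey pad in the middle of the white panel, about 10 cm above it, for at least three seconds, and finish your program while still holding it there. Do not touch the panel, tip a box or push the other things on the bench aside.

Things in the scene. Friction and masses are not known exactly. Their poses are not given: they have to be found in the camera images.
- box_a: closed black junction box, one of three exact look-alikes, flat on the bench: 110 x 56 x 40 mm (x, y, z), flat sides, an 18 mm round cable stub 14 mm long on its -x end. Origin at the centre of its underside, z up; centre of mass within 2 mm of the box's middle. Empty 0.12 to 0.18 kg, filled 0.42 to 0.58 kg: only felt. The name does not tell the place: boxes swap places
- box_b: closed black junction box, one of three exact look-alikes, flat on the bench: 110 x 56 x 40 mm (x, y, z), flat sides, an 18 mm round cable stub 14 mm long on its -x end. Origin at the centre of its underside, z up; centre of mass within 2 mm of the box's middle. Empty 0.12 to 0.18 kg, filled 0.42 to 0.58 kg: only felt. The name does not tell the place: boxes swap places
- box_c: closed black junction box, one of three exact look-alikes, flat on the bench: 110 x 56 x 40 mm (x, y, z), flat sides, an 18 mm round cable stub 14 mm long on its -x end. Origin at the centre of its underside, z up; centre of mass within 2 mm of the box's middle. Empty 0.12 to 0.18 kg, filled 0.42 to 0.58 kg: only felt. The name does not tell the place: boxes swap places
- panel: small framed solar panel lying face down on the bench, fixed: 220 x 300 mm (its x, y), white back 15 mm above the bench inside an aluminium frame 10 mm wide and 25 mm high. Origin at the centre of its underside
- pad (a point): centre of the grey adhesive pad (110 x 56 mm, flat) in the middle of the panel's white back; 16 mm above the bench, z up
- spool: bystander: spool of solder with green flanges standing on end, 60 mm diameter, 50 mm high, origin at the centre of its underside
- cover_near: bystander: flat black cover plate nearer the robot, 75 x 50 x 8 mm, origin at the centre of its underside
- cover_far: bystander: the same flat black cover plate, the one far from the robot, 75 x 50 x 8 mm
- gland: bystander: small cable gland standing upright, 24 mm diameter, 22 mm high, between boxes and panel
- tweezers: bystander: flat steel tweezers, 165 mm long along x, 5 mm high
There are look-alikes about, which are no part of the job. Leave any blue look-alike of the box_b alone. Leave any purple look-alike of the box_a alone.

How it is judged:
On the way, in this order (a step that is already met when the one before it is completed fails the run):
1. a box is lifted clear of the bench in the fingers (((height (world z) of box_a above 0.02 m and contact force between the fingers and box_a above 1 N) or (height (world z) of box_b above 0.02 m and contact force between the fingers and box_b above 1 N) or (height (world z) of box_c above 0.02 m and contact force between the fingers and box_c above 1 N))), for 0.1 s.
2. a box is held level and still over the pad for two seconds while the other two lie flat and press on the bench with less than 2.8 N each, so the filled one is in the air (((height (world z) of box_a between 0.07 and 0.18 m and angle between box_a's own z axis and vertical below 0.14 rad and horizontal distance between box_a and pad below 0.04 m and linear speed of each of box_a, box_b, box_c below 0.03 m/s and angular speed of box_a below 0.2 rad/s and contact force between the fingers and box_a above 1 N and contact force between box_a and panel below 0.1 N and height (world z) of box_b between -0.008 and 0.008 m and angle between each of box_b, box_c's own z axis and vertical below 0.1 rad and contact force between each of box_b, box_c and anything else below 2.8 N and height (world z) of box_c between -0.008 and 0.008 m) or (height (world z) of box_b between 0.07 and 0.18 m and angle between box_b's own z axis and vertical below 0.14 rad and horizontal distance between box_b and pad below 0.04 m and linear speed of each of box_b, box_a, box_c below 0.03 m/s and angular speed of box_b below 0.2 rad/s and contact force between the fingers and box_b above 1 N and contact force between box_b and panel below 0.1 N and height (world z) of box_a between -0.008 and 0.008 m and angle between each of box_a, box_c's own z axis and vertical below 0.1 rad and contact force between each of box_a, box_c and anything else below 2.8 N and height (world z) of box_c between -0.008 and 0.008 m) or (height (world z) of box_c between 0.07 and 0.18 m and angle between box_c's own z axis and vertical below 0.14 rad and horizontal distance between box_c and pad below 0.04 m and linear speed of each of box_c, box_a, box_b below 0.03 m/s and angular speed of box_c below 0.2 rad/s and contact force between the fingers and box_c above 1 N and contact force between box_c and panel below 0.1 N and height (world z) of box_a between -0.008 and 0.008 m and angle between each of box_a, box_b's own z axis and vertical below 0.1 rad and contact force between each of box_a, box_b and anything else below 2.8 N and height (world z) of box_b between -0.008 and 0.008 m))), for 2 s.
At the end, for the whole second after the job is handed in: The fingers hold the filled box: underside 70-180 mm above the bench, centre within 40 mm of the pad's seen from above, tilt < 0.14 rad, under 0.03 m/s and 0.2 rad/s, clear of the panel; both empty boxes lie flat and still on the bench (height within 8 mm, tilt < 0.1 rad, under 2.8 N) (((height (world z) of box_a between 0.07 and 0.18 m and angle between box_a's own z axis and vertical below 0.14 rad and horizontal distance between box_a and pad below 0.04 m and linear speed of each of box_a, box_b, box_c below 0.03 m/s and angular speed of box_a below 0.2 rad/s and contact force between the fingers and box_a above 1 N and contact force between box_a and panel below 0.1 N and height (world z) of box_b between -0.008 and 0.008 m and angle between each of box_b, box_c's own z axis and vertical below 0.1 rad and contact force between each of box_b, box_c and anything else below 2.8 N and height (world z) of box_c between -0.008 and 0.008 m) or (height (world z) of box_b between 0.07 and 0.18 m and angle between box_b's own z axis and vertical below 0.14 rad and horizontal distance between box_b and pad below 0.04 m and linear speed of each of box_b, box_a, box_c below 0.03 m/s and angular speed of box_b below 0.2 rad/s and contact force between the fingers and box_b above 1 N and contact force between box_b and panel below 0.1 N and height (world z) of box_a between -0.008 and 0.008 m and angle between each of box_a, box_c's own z axis and vertical below 0.1 rad and contact force between each of box_a, box_c and anything else below 2.8 N and height (world z) of box_c between -0.008 and 0.008 m) or (height (world z) of box_c between 0.07 and 0.18 m and angle between box_c's own z axis and vertical below 0.14 rad and horizontal distance between box_c and pad below 0.04 m and linear speed of each of box_c, box_a, box_b below 0.03 m/s and angular speed of box_c below 0.2 rad/s and contact force between the fingers and box_c above 1 N and contact force between box_c and panel below 0.1 N and height (world z) of box_a between -0.008 and 0.008 m and angle between each of box_a, box_b's own z axis and vertical below 0.1 rad and contact force between each of box_a, box_b and anything else below 2.8 N and height (world z) of box_b between -0.008 and 0.008 m))); the arm keeps its last pose, push and grip.
It fails at once if a box was tipped over (angle between any of box_a, box_b, box_c's own z axis and vertical above 0.6 rad).
It fails at once if a box was dropped or thrown (faster than 0.5 m/s with no finger on it) ((linear speed of box_a above 0.5 m/s and contact force between the fingers and box_a below 0.05 N) or (linear speed of box_b above 0.5 m/s and contact force between the fingers and box_b below 0.05 N) or (linear speed of box_c above 0.5 m/s and contact force between the fingers and box_c below 0.05 N)).
It fails at once if the panel was touched (more than 2 N) (contact force between panel and anything else above 2 N).
It fails at once if a bystander was pushed aside (more than 30 mm) (distance of any of spool, cover_near, cover_far, gland, tweezers from where it was at the start of the episode above 0.03 m).
It also fails if it takes over 72 s, if anything falls off the work surface, if the arm or the gripper's body presses on something with over 40 N, if the wrist force passes 120 N, or if a joint passes its speed limit or range.

## Working session

There is one attempt and no reset: what is moved stays moved. The work goes in short steps, Python scripts to look and compute and a tool call to move; the robot and the scene stay as the last step left them, time stands still between calls to the robot, and variables do not carry over. Pictures are saved under pics/ and viewed, at most 10 in all, crops included, and the job is handed in when it is done.

Besides the shell and the picture viewer there is one more tool, called as a command line: name --argument value ..., lists and objects as JSON in quotes. carry_out: Moves the arm, as the interface text tells. Its arguments: {"type":"object","properties":{"targets":{"type":"array"},"grip_force":{"type":"number"}},"required":["targets"]}

```bash
mkdir -p pics; cat > h.py <<'E'
import numpy as np, cv2
from station import arm, read_camera, calibration, boxes_of, masks_of, tip_of
def proj(cam,X):
    c=calibration(cam); p=np.array(c["R"])@np.array(X,float)+np.array(c["t"]).ravel()
    return np.array([c["fx"]*p[0]/p[2]+c["cx"],c["fy"]*p[1]/p[2]+c["cy"]])
def back(cam,uv,z):
    c=calibration(cam); R=np.array(c["R"]); t=np.array(c["t"]).ravel()
    d=R.T@np.array([(uv[0]-c["cx"])/c["fx"],(uv[1]-c["cy"])/c["fy"],1]); o=-R.T@t
    return o+d*(z-o[2])/d[2]
E
python3 - <<'E'
from h import *
for c in ("top","side"):
    im=read_camera(c); cv2.imwrite(f"pics/{c}0.png",im[:,:,::-1])
    k=calibration(c); print(c,-np.array(k["R"]).T@np.array(k["t"]).ravel())
for l in ("box_a","pad","panel","spool","cover_near","gland","tweezers"):
    for d in tip_of(l,"top"): print(l,np.round(d["point"],1),round(d["confidence"],2),back("top",d["point"],0.016 if l=="pad" else 0).round(3))
for d in masks_of("box_a","top"):
    m=d["mask"].astype(np.uint8); r=cv2.minAreaRect(cv2.findNonZero(m)); p=cv2.boxPoints(r)
    print(round(d["confidence"],2),d["extent"],[back("top",q,0.04)[:2].round(3) for q in p])
o=arm.observe(); print(o)
E
```

```text
top [ 0.44343517 -0.03121936  1.12927689]
side [ 0.14498199 -0.88061694  0.99781929]
box_a [374.6 270.7] 0.97 [ 0.425 -0.172  0.   ]
box_a [178.1 307.3] 0.68 [0.344 0.324 0.   ]
box_a [338.9 180.2] 0.67 [ 0.658 -0.087  0.   ]
box_a [463.5 252.2] 0.59 [ 0.467 -0.4    0.   ]
pad [196.5 214.1] 0.77 [0.576 0.273 0.016]
panel [199.3 219.5] 0.64 [0.564 0.27  0.   ]
spool [407.8 175.2] 0.72 [ 0.668 -0.264  0.   ]
cover_near [315. 292.] 0.95 [ 0.375 -0.02   0.   ]
cover_near [304.8 142.5] 0.37 [ 0.758 -0.001  0.   ]
gland [319.8 243.6] 0.46 [ 0.496 -0.034  0.   ]
tweezers [371.8 138.8] 0.59 [ 0.764 -0.174  0.   ]
0.94 [225.2, 284.2, 268.1, 334.4] [array([0.299, 0.206]), array([0.411, 0.149]), array([0.381, 0.093]), array([0.27 , 0.151])]
0.88 [362.7, 244.8, 389.1, 294.6] [array([ 0.366, -0.136]), array([ 0.49 , -0.148]), array([ 0.485, -0.211]), array([ 0.361, -0.198])]
0.74 [328.2, 154.8, 355.7, 205.6] [array([ 0.589, -0.054]), array([ 0.714, -0.068]), array([ 0.707, -0.125]), array([ 0.583, -0.111])]
0.69 [423.0, 315.0, 474.7, 353.3] [array([ 0.273, -0.26 ]), array([ 0.327, -0.284]), array
[... 280 characters left out ...]
, array([ 0.395, -0.378])]
{'t': 0.5, 'joint_pos': array([ 1.14332716e+00,  9.11185664e-02,  1.23075120e+00, -1.10471398e-05,
        1.81981513e+00, -5.66942608e-02]), 'qvel': array([ 0.00105143, -0.00074269, -0.0005475 ,  0.00032501, -0.00031948,
       -0.00160061]), 'effort': array([-7.28879932e-04, -4.57909870e+01, -4.17656636e+01, -5.28335477e-05,
        1.06024090e-03, -1.83185456e-06]), 'eef_pos': array([0.21740275, 0.55922392, 0.24823516]), 'tool_rot': array([-3.14149995e+00,  5.46253990e-06,  2.77081502e+00]), 'wrist_force': array([-0.23978499, -0.33671054, -0.25925172]), 'torque': array([-0.02608325,  0.00349847, -0.00328299]), 'grip_force': 0.0, 'finger_gap': 0.9984413934704613}
```

View pics/top0.png

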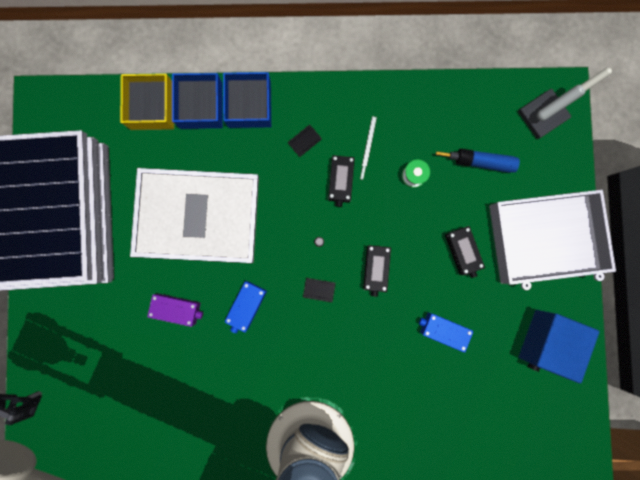

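View pics/side0.png

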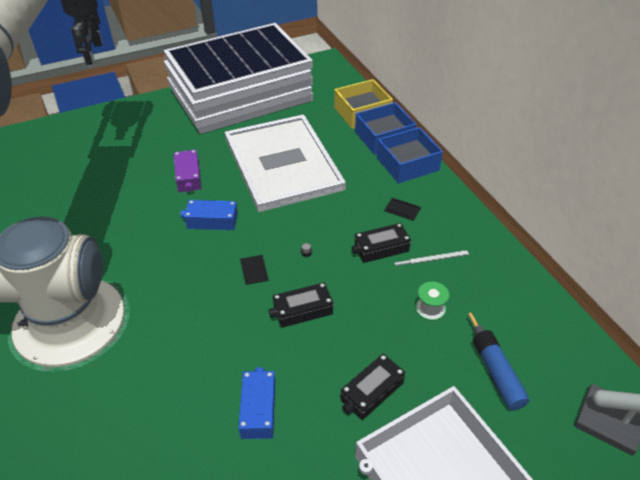

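Top view: black boxes at (341,180), (377,269) and (465,251). The pad is at (196,215), the gland at (320,242), and the tweezers end near (363,178), close to the far box. The coloured look-alikes (blue and purple) are elsewhere; the side view agrees. Next I'll refine the poses by fitting the silhouettes in both views.

```bash
cat > fit.py <<'E'
from h import *
from scipy.optimize import minimize
V=np.array([[x,y,z] for x in(-.055,.055) for y in(-.028,.028) for z in(0,.04)]+[[-.069,y,z] for y in(-.008,.008) for z in(.012,.028)])
def sil(cam,p):
    c,s=np.cos(p[2]),np.sin(p[2]); W=V@np.array([[c,s,0],[-s,c,0],[0,0,1]])+[p[0],p[1],0]
    m=np.zeros((480,640),np.uint8)
    for part in (W[:8],W[4-4:12]) [:1]+(W[[0,1,2,3,8,9,10,11]],):
        h=cv2.convexHull(np.array([proj(cam,w) for w in part],np.float32))
        cv2.fillConvexPoly(m,np.round(h*16).astype(np.int32),1,shift=4)
    return m>0
def fit(M,p0):
    def f(q):
        p=np.array(p0)+np.array(q)*[.01,.01,.1]; l=0
        for c,m in M.items():
            s=sil(c,p); l-= (s&m).sum()/(s|m).sum()
        return l
    r=minimize(f,[0,0,0],method="Nelder-Mead",options=dict(initial_simplex=[[0,0,0],[1,0,0],[0,1,0],[0,0,1]]))
    return np.array(p0)+r.x*[.01,.01,.1],r.fun
def pick(cam,p):
    s=sil(cam,p); L=[d["mask"] for d in masks_of("box_a",cam)]
    return max(L,key=lambda m:(m&s).sum()/(m|s).sum()) if L else None
E
python3 - <<'E'
from fit import *
for c in("top","side"): read_camera(c)
for p0 in ([.655,-.09,-.11],[.4325,-.174,-.1],[.471,-.39,.3]):
    M={c:pick(c,p0) for c in("top","side")}
    print([fit(M,p0)]+[fit({c:M[c]},p0) for c in M])
m=[d for d in masks_of("tweezers","top")][0]["mask"]; y,x=np.nonzero(m)
for i in (y.argmax(),y.argmin()): print("tw",x[i],y[i],back("top",(x[i],y[i]),.005))
E
```

```text
Traceback (most recent call last):
  File "fit.py", line 17, in fit
    r=minimize(f,[0,0,0],method="Nelder-Mead",options=dict(initial_simplex=[[0,0,0],[1,0,0],[0,1,0],[0,0,1]]))
  File "fit.py", line 15, in f
    s=sil(c,p); l-= (s&m).sum()/(s|m).sum()
  File "fit.py", line 8, in sil
    h=cv2.convexHull(np.array([proj(cam,w) for w in part],np.float32))
                               ~~~~^^^^^^^
  File "h.py", line 4, in proj
    c=calibration(cam); p=np.array(c["R"])@np.array(X,float)+np.array(c["t"]).ravel()
ValueError: time passes only in moves, steps and waits
```

Careful with the scale: shifts go in shares of 800 mm and turns go in shares of pi rad. That gives: -0.24 m / 0.8 = -0.3, -0.21 m / 0.8 = -0.2625, 0.25 rad / 3.1416 = 0.0796.

carry_out --targets '[[[0,0,0.0318,0.0375,-0.0375,0,0.0854],[0,0,0.0637,0.0625,-0.075,0,0.0854],[0,0,0.0796,0.1,-0.1125,0,0.0854],[0,0,0.0796,0.125,-0.15,0,0.0854],[0,0,0.0796,0.15,-0.1875,0,0.0854],[0,0,0.0796,0.175,-0.225,0,0.0854],[0,0,0.0796,0.2125,-0.2625,0,0.0854],[0,0,0.0796,0.25,-0.3,0,0.0854]]]'

```text
t: 1.37
eef_pos: [0.417, 0.3188, 0.2489]
tool_rot: [3.141, 0.001, 3.022]
wrist_force: [-0.5, 0.7, -0.5]
finger_gap: 1.0
grip_force: 0.0
```

```bash
sed -i 's/^from station/import functools\nfrom station/; s/^def proj/calibration=functools.cache(calibration)\ndef proj/' h.py
sed -i 's/^V=.*/B=lambda X,Y,Z: [[x,y,z] for x in X for y in Y for z in Z]\nV=np.array(B((-.055,.055),(-.028,.028),(0,.04))+B((-.069,-.05),(-.009,.009),(.011,.029)))/; s/    for part in .*/    for part in (W[:8],W[8:]):/' fit.py
python3 - <<'E'
from fit import *
for c in("top","side"): read_camera(c)
for p0 in ([.655,-.09,-.11],[.4325,-.174,-.1],[.471,-.39,.3]):
    M={c:pick(c,p0) for c in("top","side")}
    for K in (M,{"top":M["top"]},{"side":M["side"]}):
        p,f=fit(K,p0); print(p.round(3),round(f,2),end=" ")
    print()
for d in masks_of("tweezers","top")[:1]:
    y,x=np.nonzero(d["mask"])
    for i in (y.argmax(),y.argmin()): print("tw",x[i],y[i],back("top",(x[i],y[i]),.005).round(3))
for cam in("top","side"):
    for d in tip_of("pad",cam)[:1]: print("pad",d["confidence"],back(cam,d["point"],.016).round(3))
E
```

```text
[ 0.656 -0.09  -0.121] -1.8 [ 0.656 -0.09  -0.149] -0.89 [ 0.656 -0.09  -0.065] -0.91 
[ 0.43  -0.174 -0.115] -1.89 [ 0.43  -0.174 -0.126] -0.93 [ 0.43  -0.174 -0.109] -0.96 
[ 0.471 -0.394  0.324] -1.82 [ 0.473 -0.394  0.306] -0.89 [ 0.47  -0.394  0.332] -0.94 
tw 362 177 [ 0.664 -0.146  0.005]
tw 374 119 [ 0.815 -0.18   0.005]
pad 0.6 [0.574 0.279 0.016]
pad 0.58 [0.578 0.291 0.016]
```

In the tool's units: -0.32 m / 0.8 = -0.4, -0.12 m / 0.8 = -0.15.

carry_out --targets '[[[0,0,0,0,-0.05,0,0.0854],[0,0,0,0,-0.1,0,0.0854],[0,0,0,0,-0.15,-0.0125,0.0854],[0,0,0,0.0063,-0.2,-0.025,0.0854],[0,0,0,0.01,-0.25,-0.05,0.0854],[0,0,0,0.0125,-0.3,-0.075,0.0854],[0,0,0,0.0163,-0.35,-0.0875,0.0854],[0,0,0,0.0163,-0.4,-0.1,0.0854]]]'

```text
t: 2.58
eef_pos: [0.4288, 0.0044, 0.1685]
tool_rot: [3.142, -0.0, 3.023]
wrist_force: [0.3, -0.5, 0.6]
finger_gap: 0.997
grip_force: 0.0
```

In the tool's units: -0.173 m / 0.8 = -0.2163, -0.168 m / 0.8 = -0.21.

carry_out --targets '[[[0,0,0,0,-0.05,0,0.0854],[0,0,0,0,-0.1,0,0.0854],[0,0,0,0,-0.15,-0.0125,0.0854],[0,0,0,0,-0.1875,-0.025,0.0854],[0,0,0,0,-0.21,-0.05,0.0854],[0,0,0,0,-0.2163,-0.075,0.0854],[0,0,0,0,-0.2163,-0.0875,0.0854],[0,0,0,0,-0.2163,-0.0875,0.0854]]]'

```text
t: 3.25
eef_pos: [0.428, -0.1665, 0.0967]
tool_rot: [3.14, -0.005, 3.021]
wrist_force: [0.9, -0.2, -0.4]
finger_gap: 0.999
grip_force: 0.0
```

In the tool's units: -0.073 m / 0.8 = -0.0913, -0.06 m / 0.8 = -0.075.

carry_out --targets '[[[0,0,0,0,0,0,0.0854],[0,0,0,0,0,-0.025,0.0854],[0,0,0,0,0,-0.05,0.0854],[0,0,0,0,0,-0.075,0.0854],[0,0,0,0,0,-0.0913,0.0854],[0,0,0,0,0,-0.0913,0.0854],[0,0,0,0,0,-0.0913,0.07],[0,0,0,0,0,-0.0913,0.06]]]'

```text
t: 3.92
eef_pos: [0.4306, -0.1677, 0.0289]
tool_rot: [-3.14, 0.003, 3.022]
wrist_force: [-0.6, -1.8, 3.0]
finger_gap: 0.747
grip_force: 1.2
```

carry_out --targets '[[[0,0,0,0,0,0,0.045],[0,0,0,0,0,0,0.045],[0,0,0,0,0,0,0.045],[0,0,0,0,0,0,0.045],[0,0,0,0,0,0,0.045],[0,0,0,0,0,0,0.045]]]' --grip_force 50

```text
t: 4.42
eef_pos: [0.4309, -0.1681, 0.0295]
tool_rot: [-3.14, 0.005, 3.021]
wrist_force: [-0.8, 0.1, 5.4]
finger_gap: 0.647
grip_force: 55.6
```

In the tool's units: 0.05 m / 0.8 = 0.0625, 0.005 m / 0.8 = 0.0063.

carry_out --targets '[[[0,0,0,0,0,0.0063,0.045],[0,0,0,0,0,0.0188,0.045],[0,0,0,0,0,0.0375,0.045],[0,0,0,0,0,0.0563,0.045],[0,0,0,0,0,0.0625,0.045],[0,0,0,0,0,0.0625,0.045],[0,0,0,0,0,0.0625,0.045],[0,0,0,0,0,0.0625,0.045]]]'

```text
t: 5.08
eef_pos: [0.4288, -0.1673, 0.0757]
tool_rot: [3.141, -0.001, 3.021]
wrist_force: [-0.5, 1.4, -1.2]
finger_gap: 0.647
grip_force: 54.7
```

```bash
python3 - <<'E'
from h import *
for i in range(4):
    read_camera("side"); o=arm.observe(); print(o["wrist_force"].round(2),o["torque"].round(2),o["eef_pos"].round(4),o["grip_force"],o["effort"].round(2))
cv2.imwrite("pics/s1.png",read_camera("side")[150:450,150:550,::-1])
E
```

```text
[-0.32  0.18 -1.33] [ 0.01 -0.01 -0.05] [ 0.4287 -0.1672  0.0755] 54.667144417762756 [ 0.000e+00 -3.083e+01 -4.229e+01  0.000e+00 -1.000e-02  0.000e+00]
[ 0.38  1.05 -1.8 ] [-0.03  0.02  0.03] [ 0.4287 -0.1672  0.0755] 54.66692805290222 [  0.   -30.67 -42.09   0.     0.     0.  ]
[-0.23 -0.08 -1.45] [-0.01 -0.    0.03] [ 0.4288 -0.1672  0.0756] 54.66656684875488 [ 0.000e+00 -3.056e+01 -4.195e+01  0.000e+00  1.000e-02  0.000e+00]
[-0.69 -0.06 -1.81] [-0.07  0.01  0.01] [ 0.4289 -0.1673  0.0757] 54.66623067855835 [ 0.000e+00 -3.047e+01 -4.186e+01  0.000e+00  1.000e-02  0.000e+00]
```

View pics/s1.png

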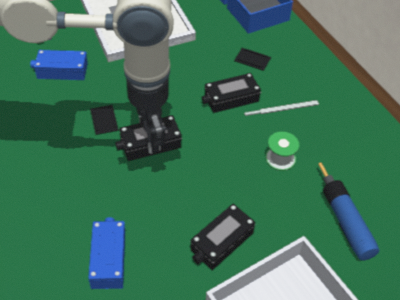

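The box is gripped mid-body and clear of the bench (crop centre ~(150,138)). It reads about 1.6 N, so it is empty. I'll set it back down.

carry_out --targets '[[[0,0,0,0,0,-0.0188,0.045],[0,0,0,0,0,-0.0375,0.045],[0,0,0,0,0,-0.0475,0.045],[0,0,0,0,0,-0.0538,0.045],[0,0,0,0,0,-0.0575,0.045],[0,0,0,0,0,-0.06,0.045],[0,0,0,0,0,-0.06,0.045],[0,0,0,0,0,-0.06,0.045]]]'

```text
t: 6.0
eef_pos: [0.4298, -0.1678, 0.0295]
tool_rot: [-3.141, 0.001, 3.021]
wrist_force: [-1.4, 0.6, 0.6]
finger_gap: 0.643
grip_force: 54.9
```

carry_out --targets '[[[0,0,0,0,0,0,0.06],[0,0,0,0,0,0,0.075],[0,0,0,0,0,0,0.0854],[0,0,0,0,0,0,0.0854],[0,0,0,0,0,0,0.0854],[0,0,0,0,0,0,0.0854]]]'

```text
t: 6.5
eef_pos: [0.4293, -0.1675, 0.0286]
tool_rot: [-3.142, 0.0, 3.021]
wrist_force: [0.0, 0.8, -0.1]
finger_gap: 0.998
grip_force: 0.0
```

carry_out --targets '[[[0,0,0,0,0,0.025,0.0854],[0,0,0,0,0,0.0625,0.0854],[0,0,0,0,0,0.1063,0.0854],[0,0,0,0.025,0.0063,0.125,0.0854],[0,0,0,0.075,0.025,0.125,0.0854],[0,0,0,0.125,0.0438,0.125,0.0854],[0,0,0,0.175,0.0625,0.125,0.0854],[0,0,0,0.225,0.0875,0.125,0.0854]]]'

```text
t: 7.17
eef_pos: [0.6056, -0.0999, 0.1285]
tool_rot: [-3.141, 0.001, 3.02]
wrist_force: [0.6, -0.5, 0.8]
finger_gap: 1.0
grip_force: 0.0
```

```bash
python3 - <<'E'
from fit import *
for c in("top","side"): read_camera(c)
for p0 in ([.656,-.09,-.12],[.43,-.17,-.115]):
    M={c:pick(c,p0) for c in("top","side")}
    p,f=fit(M,p0); print(p.round(3),round(f,2))
o=arm.observe(); print(o["eef_pos"].round(4),o["tool_rot"].round(3),o["t"])
E
```

```text
[ 0.655 -0.091 -0.085] -1.0
[ 0.429 -0.168 -0.121] -1.19
[ 0.6031 -0.1007  0.1288] [-3.141 -0.     3.02 ] 7.4667
```

In the tool's units: 0.052 m / 0.8 = 0.065, 0.011 m / 0.8 = 0.0138.

carry_out --targets '[[[0,0,0,0.0375,0.0125,0,0.08],[0,0,0,0.065,0.0138,-0.0125,0.08],[0,0,0,0.065,0.0138,-0.0375,0.08],[0,0,0,0.065,0.0138,-0.05,0.08],[0,0,0,0.065,0.0138,-0.05,0.08],[0,0,0,0.065,0.0138,-0.05,0.08]]]'

```text
t: 7.97
eef_pos: [0.6545, -0.0899, 0.0887]
tool_rot: [-3.141, -0.001, 3.02]
wrist_force: [-0.1, 0.9, 0.3]
finger_gap: 0.937
grip_force: 0.0
```

carry_out --targets '[[[0,0,0,0.0013,0,-0.025,0.08],[0,0,0,0.0013,0,-0.05,0.08],[0,0,0,0.0013,0,-0.0688,0.08],[0,0,0,0.0013,0,-0.075,0.08],[0,0,0,0.0013,0,-0.075,0.08],[0,0,0,0.0013,0,-0.075,0.065],[0,0,0,0.0013,0,-0.075,0.06],[0,0,0,0.0013,0,-0.075,0.058]]]'

```text
t: 8.63
eef_pos: [0.6577, -0.0898, 0.0309]
tool_rot: [-3.141, 0.003, 3.021]
wrist_force: [-0.1, -0.5, 1.3]
finger_gap: 0.681
grip_force: 0.5
```

carry_out --targets '[[[0,0,0,0,0,0,0.045],[0,0,0,0,0,0,0.045],[0,0,0,0,0,0,0.045],[0,0,0,0,0,0,0.045],[0,0,0,0,0,0,0.045],[0,0,0,0,0,0,0.045]]]' --grip_force 60

```text
t: 9.13
eef_pos: [0.6579, -0.0899, 0.0314]
tool_rot: [-3.14, 0.004, 3.021]
wrist_force: [-1.0, -1.7, 6.4]
finger_gap: 0.639
grip_force: 68.6
```

In the tool's units: 0.05 m / 0.8 = 0.0625, 0.045 m / 0.8 = 0.0563.

carry_out --targets '[[[0,0,0,0,0,0.0063,0.045],[0,0,0,0,0,0.0188,0.045],[0,0,0,0,0,0.0375,0.045],[0,0,0,0,0,0.0563,0.045],[0,0,0,0,0,0.0625,0.045],[0,0,0,0,0,0.0625,0.045],[0,0,0,0,0,0.0625,0.045],[0,0,0,0,0,0.0625,0.045]]]'

```text
t: 9.8
eef_pos: [0.656, -0.089, 0.0769]
tool_rot: [3.141, -0.003, 3.021]
wrist_force: [0.0, 0.3, -5.9]
finger_gap: 0.64
grip_force: 67.3
```

```bash
python3 - <<'E'
from h import *
for i in range(4):
    read_camera("side"); o=arm.observe(); print(o["wrist_force"].round(2),o["torque"].round(2),o["eef_pos"].round(4),o["tool_rot"].round(3))
E
```

```text
[ 0.04 -0.27 -4.81] [ 0.05 -0.05  0.01] [ 0.6559 -0.089   0.0768] [ 3.141e+00 -3.000e-03  3.021e+00]
[ 0.74 -0.1  -5.58] [-0.03  0.02  0.  ] [ 0.656  -0.089   0.0769] [ 3.141e+00 -3.000e-03  3.021e+00]
[ 1.69 -0.39 -4.52] [-0.02  0.06 -0.03] [ 0.6561 -0.0891  0.0771] [ 3.141e+00 -2.000e-03  3.021e+00]
[ 0.09  0.75 -5.27] [-0.03 -0.01  0.03] [ 0.6562 -0.0891  0.0774] [ 3.141e+00 -2.000e-03  3.021e+00]
```

About 5 N, so this is the filled box. I'll carry it gently to the pad.

carry_out --targets '[[[0,0,0,0,0.0063,0.025,0.045],[0,0,0,-0.0063,0.0188,0.0563,0.045],[0,0,0,-0.0125,0.0438,0.0813,0.045],[0,0,0,-0.025,0.075,0.0875,0.045],[0,0,0,-0.0313,0.1125,0.0875,0.045],[0,0,0,-0.0375,0.15,0.0875,0.045],[0,0,0,-0.0438,0.1875,0.0875,0.045],[0,0,0,-0.05,0.225,0.0875,0.045]]]'

```text
t: 10.67
eef_pos: [0.6162, 0.092, 0.1483]
tool_rot: [3.142, -0.0, 3.021]
wrist_force: [1.1, -0.2, -5.1]
finger_gap: 0.644
grip_force: 67.2
```

In the tool's units: 0.187 m / 0.8 = 0.2338, 0.182 m / 0.8 = 0.2275.

carry_out --targets '[[[0,0,0,-0.0063,0.0375,0,0.045],[0,0,0,-0.0125,0.075,0,0.045],[0,0,0,-0.025,0.1125,0,0.045],[0,0,0,-0.0313,0.15,0,0.045],[0,0,0,-0.0375,0.1875,0,0.045],[0,0,0,-0.0438,0.2125,0,0.045],[0,0,0,-0.05,0.2275,0,0.045],[0,0,0,-0.05,0.2338,0,0.045]]]'

```text
t: 11.33
eef_pos: [0.5756, 0.2796, 0.1482]
tool_rot: [-3.142, -0.001, 3.023]
wrist_force: [-0.1, -0.2, -4.5]
finger_gap: 0.643
grip_force: 67.1
```

```bash
python3 - <<'E'
from h import *
a=read_camera("top")[130:330,100:400]; b=read_camera("side")[60:260,150:450]
cv2.imwrite("pics/e.png",cv2.resize(np.hstack([a,b])[:,:,::-1],(780,260)))
print("pad",back("top",(196.5,215),.016).round(3),back("side",(283,158),.016).round(3))
# panel centre from corners seen in pictures (frame top z=.025)
print(np.mean([back("top",q,.025) for q in((137,169),(258,175),(252,263),(131,257))],0).round(3))
o=arm.observe(); print(o["eef_pos"].round(4),o["tool_rot"].round(3),o["wrist_force"].round(1))
E
```

```text
pad [0.574 0.273 0.016] [0.574 0.276 0.016]
[0.571 0.275 0.025]
[0.5767 0.2779 0.1483] [-3.141 -0.     3.022] [ 0.1 -0.4 -5.9]
```

View pics/e.png

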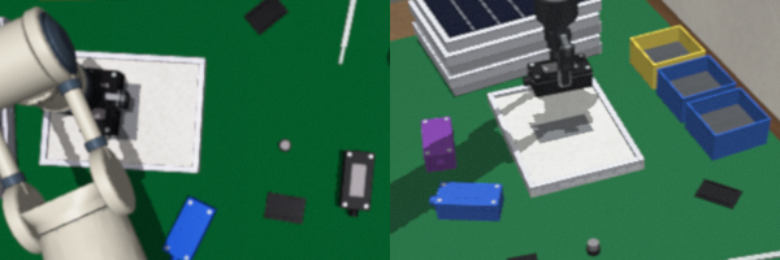

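The box hangs level over the panel at about (100,103) in the left crop and (558,75) in the right one, within 5 mm of the pad centre. I'll hold it there for more than 3 s.

carry_out --targets '[[[0,0,0,0,0,0,0.045],[0,0,0,0,0,0,0.045],[0,0,0,0,0,0,0.045],[0,0,0,0,0,0,0.045],[0,0,0,0,0,0,0.045],[0,0,0,0,0,0,0.045],[0,0,0,0,0,0,0.045],[0,0,0,0,0,0,0.045]]]'

```text
t: 12.1
eef_pos: [0.5768, 0.2777, 0.1486]
tool_rot: [-3.142, 0.0, 3.021]
wrist_force: [-0.2, -0.9, -5.1]
finger_gap: 0.645
grip_force: 67.2
```

carry_out --targets '[[[0,0,0,0,0,0,0.045],[0,0,0,0,0,0,0.045],[0,0,0,0,0,0,0.045],[0,0,0,0,0,0,0.045],[0,0,0,0,0,0,0.045],[0,0,0,0,0,0,0.045],[0,0,0,0,0,0,0.045],[0,0,0,0,0,0,0.045]]]'

```text
t: 12.77
eef_pos: [0.5768, 0.2778, 0.1486]
tool_rot: [-3.142, 0.0, 3.021]
wrist_force: [-0.2, -0.0, -6.1]
finger_gap: 0.647
grip_force: 67.2
```

carry_out --targets '[[[0,0,0,0,0,0,0.045],[0,0,0,0,0,0,0.045],[0,0,0,0,0,0,0.045],[0,0,0,0,0,0,0.045],[0,0,0,0,0,0,0.045],[0,0,0,0,0,0,0.045],[0,0,0,0,0,0,0.045],[0,0,0,0,0,0,0.045]]]'

```text
t: 13.43
eef_pos: [0.5767, 0.2777, 0.1486]
tool_rot: [-3.142, -0.0, 3.021]
wrist_force: [0.2, -0.4, -4.8]
finger_gap: 0.64
grip_force: 67.2
```

carry_out --targets '[[[0,0,0,0,0,0,0.045],[0,0,0,0,0,0,0.045],[0,0,0,0,0,0,0.045],[0,0,0,0,0,0,0.045],[0,0,0,0,0,0,0.045],[0,0,0,0,0,0,0.045],[0,0,0,0,0,0,0.045],[0,0,0,0,0,0,0.045]]]'

```text
t: 14.1
eef_pos: [0.5767, 0.2778, 0.1486]
tool_rot: [-3.142, -0.0, 3.021]
wrist_force: [0.4, -0.3, -5.2]
finger_gap: 0.643
grip_force: 67.2
```

carry_out --targets '[[[0,0,0,0,0,0,0.045],[0,0,0,0,0,0,0.045],[0,0,0,0,0,0,0.045],[0,0,0,0,0,0,0.045],[0,0,0,0,0,0,0.045],[0,0,0,0,0,0,0.045],[0,0,0,0,0,0,0.045],[0,0,0,0,0,0,0.045]]]'

```text
t: 14.77
eef_pos: [0.5767, 0.2777, 0.1486]
tool_rot: [-3.142, 0.0, 3.021]
wrist_force: [0.8, -1.0, -4.7]
finger_gap: 0.639
grip_force: 67.2
```

carry_out --targets '[[[0,0,0,0,0,0,0.045],[0,0,0,0,0,0,0.045],[0,0,0,0,0,0,0.045],[0,0,0,0,0,0,0.045],[0,0,0,0,0,0,0.045],[0,0,0,0,0,0,0.045],[0,0,0,0,0,0,0.045],[0,0,0,0,0,0,0.045]]]'

```text
t: 15.43
eef_pos: [0.5767, 0.2778, 0.1486]
tool_rot: [3.142, -0.0, 3.021]
wrist_force: [0.1, -0.1, -4.0]
finger_gap: 0.643
grip_force: 67.2
```

```bash
python3 - <<'E'
from h import *
o=arm.observe(); print(o["t"],o["eef_pos"].round(4),o["wrist_force"].round(1),o["grip_force"],abs(o["qvel"]).max())
if o["wrist_force"][2]<-3 and abs(o["eef_pos"][1]-.276)<.02: print(arm.finish_job())
E
```

```text
15.4333 [0.5767 0.2778 0.1486] [ 0.1 -0.1 -4. ] 67.16081142425537 0.0014332874522656864
the job is handed in; nothing more can be done
None
```

I handed the job in with the filled box (about 5 N, against 1.6 N for the empty one I lifted and set back) held level and still about 10 cm above the pad for 4 s; the third box was never lifted, since the filled one was already found.

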